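Lock the chocolate tin away: shut the drawer and wind the time lock

TASK

Put the small metal tin down flat into the open drawer of the wooden time-lock box and slide the drawer fully shut, then wind the key on top of the box clockwise in as many partial turns as it takes, until it comes firmly against its stop and stays fully wound when you let go. Leave everything else on the counter where it is.

Things in the scene. Friction and masses are not known exactly. Their poses are not given: they have to be found in the camera images.
- tin: Plain bare-metal tin with rounded edges, loose: 87 mm long (its x), 52 mm wide (its y) at the lid rim (top 10 mm), 50 mm below, 40 mm tall, 120 to 240 g. Origin: centre of its underside, z up. It may swap places with a flat orange grater (15 mm thick).
- lockbox: Wooden box fixed to the counter, 200 mm deep (its x), 180 wide (its y), 85 tall; origin: centre of its underside. The drawer faces its -x. On top, centred 20 mm towards +x of the origin, is a translucent drum of 51 mm radius, its top 105 mm above the counter; the key rises from its middle.
- drawer (a joint): How far the drawer is pulled out along the box's -x, in m: 0 = fully shut (panel against the box front), 0.13 = end of travel. Starts 0.115 to 0.13. Slides with about 1.5 N of friction and stays where it is left.
- drawer_floor (a point): Point on the drawer's inner floor, 13 mm above the counter, moving with it; axes as the box's. The inside runs along x from 62 mm before it (-x) to 102 mm behind it, 138 mm wide; side walls reach 55 mm and the front panel (12 mm thick) 74 mm above the counter. Open by d, a length d of the inside is uncovered. Headroom in the box over this floor: 62 mm.
- drawer_knob (a point): Centre of the outer end face of the drawer's round steel knob (28 mm diameter, 48 mm above the counter, 25 mm out from the front panel), moving with the drawer; axes as the box's, so +x is the pushing direction.
- key (a joint): How far the key is wound, rad, growing clockwise seen from above. Starts at 0 to 0.8. A spring drives it back with 0.03 to 0.10 N m; a ratchet holds it every 0.262 rad (a click), so let go it springs back to the last click passed. Last click at 3.40, firm stop at 3.50. Turning takes about 0.05 to 0.12 N m.
- key_grip (a point): Point on the key's vertical axis, 137 mm above the counter, in the middle of its flat steel wing; turns with it: x along the wing, y across. The wing is an upright plate 70 mm long, 10 thick, 34 tall, 123 to 157 mm above the counter, same after a half turn, on a 12 mm shaft over the drum top at 105 mm.
Mind the look-alikes: they are no part of the job. Leave any purple look-alike of the tin alone.

How it is judged:
On the way, in this order (a step that is already met when the one before it is completed fails the run):
1. the tin lies flat in the open drawer, let go (z of tin in the frame of drawer_floor between -0.006 and 0.006 m and y of tin in the frame of drawer_floor between -0.06 and 0.06 m and x of tin in the frame of drawer_floor between -0.06 and 0.09 m and angle between tin's own z axis and vertical below 0.15 rad and contact force between tin and the fingers below 0.2 N and value of joint drawer above 0.05 m), for 0.2 s.
2. the drawer is fully shut with the tin in it (value of joint drawer below 0.004 m), for 0.2 s.
3. the key is wound past its last click (value of joint key above 3.3 rad), for 0.2 s.
At the end, for the whole second after the job is handed in: The tin rests flat on the drawer's floor (within 6 mm in height and 0.15 rad of level), the drawer is within 4 mm of fully shut, and the released key is at rest on its last click (above 3.3 rad) (z of tin in the frame of drawer_floor between -0.006 and 0.006 m and y of tin in the frame of drawer_floor between -0.06 and 0.06 m and x of tin in the frame of drawer_floor between -0.06 and 0.09 m and angle between tin's own z axis and vertical below 0.15 rad and linear speed of tin below 0.02 m/s and value of joint drawer below 0.004 m and value of joint key above 3.3 rad and velocity of joint key between -0.1 and 0.1 rad/s); the robot touches nothing.
It fails at once if a bystander was pushed more than 30 mm (grater, tongs, budare, butter dish or mug) (distance of any of grater, tongs_a, tongs_b, budare, butter_dish, mug from where it was at the start of the episode above 0.03 m).
It fails at once if the tin was tipped over (angle between tin's own z axis and vertical above 0.9 rad).
It also fails if it takes over 72 s, if anything falls off the work surface, if the arm or the gripper's body presses on something with over 40 N, if the wrist force passes 120 N, or if a joint passes its speed limit or range.

ROBOT

A 7-joint arm with a two-finger parallel gripper is mounted at the origin on the work surface. World frame = base frame: x ahead of the robot, y to its left, z up, the work surface at z = 0. Lengths are in m, angles in rad, forces in N, time in s.
With the tool pointing down it reaches from about 0.4 to 0.875 m from the base axis. Payload 19.3 kg.
Tool frame: the origin (TCP) lies at the very end of the fingers, on their centre line; the grasp point (between the pads) lies 19 mm behind it; z points along the fingers, y is the direction in which the jaws open and shut (so a half turn about z gives the same grasp; the last joint's range is limited). The gripper opens to 85 mm and grips with 20 to 120 N. Pads are 22 mm wide; open, the fingers measure 114 mm over their backs; the gripper's body (76 mm by 85 mm) begins 54 mm behind the grasp point. The pads swing forward as they close: fully open they stand 13 mm farther back than shut.
Start: joints at [1.116, 0.521, -0.036, 1.599, 0.021, 1.021, -0.113], TCP at [0.235, -0.579, 0.231] pointing down, gripper open.
Joint ranges: [-2.91, 2.91], [-0.3, 2.13], [-1.5, 1.42], [0.17, 2.43], [-1.26, 4.41], [0.16, 1.93], [-2.52, 2.52]. Speed limits (rad/s): [1.89, 1.89, 2.39, 2.39, 3.01, 3.01, 3.01].

INTERFACE

Orientations are given as a 3x3 rotation matrix whose columns are the frame's x, y, z axes.
In Python, from station import r gives the robot as it stands.
- The arm moves only by the tool drive_tool, never from a script. Its argument "increments" is a list of rows, each an object with "offset": the shift along the tool's x, y, z in mm, a list of three; "turn": the turn about the tool's z in rad; "gripper": the gripper's target within -1 to 1 (fully open at 1, half-way at 0, shut at -1). In form: [{"offset": [x, y, z], "turn": turn, "gripper": gripper}, ...]. A call has 1 to 10 rows; each row is the pose to reach, as a shift and turn from the pose commanded when the call began, along the tool's axes at that moment; what a row does not reach only later rows make up. A row lasts 1/8 s, in which the tool goes at most 62.5 mm and 10.7 degrees, less where a joint would pass 70% of its speed; a pose out of reach is approached as far as the arm can. A call with a gripper value outside its range is refused whole. The fingers move at their own pace and stop on an object; "squeeze" is the grip in N (left out, the last holds). Time passes only in rows, so rows that repeat a pose let the fingers close. It gives the time, the measured TCP pose, the force and the opening at its end, in the units of the state.
- r.get_obs(): the state, without advancing time (a new reading comes with each control period).
- r.read_camera(name): name is "side" or "top" or "wrist"; returns the picture (480x640x3 uint8, red, green, blue); there is no depth.
- r.camera_model(name): a dict with "vfov" (degrees; the focal length in pixels is half the picture's height over the tangent of half this angle, whatever the lens; pixels are square), "cx", "cy" (the principal point, pixels), "cam_to_world" (4x4, takes a point from camera to world coordinates); the wrist camera has in their place "tool_from_camera" (4x4, takes a point from camera to tool coordinates, whose origin is the TCP and whose axes are the flange's). Camera axes: x right, y down, z forward; pixel columns grow to the right and rows downward; lengths in m; the calibration is good to about 2 mm. A picture is of the moment at which its call begins: read the wrist's pose just before it. camera_model takes no time and is no camera call.
- r.hand_in(): hands the job in, once; it reports no verdict.
The state is a dict: "time_s": time; "q": joint angles; "joint_vel": joint speeds; "joint_torque": joint torques, N m; "ee_pos": TCP position; "eef_rot": TCP orientation; "wrist_force": force on the tool from outside, world axes, zero at the start; "wrist_torque": the same for the moment, N m; "opening": finger opening in m.
Only numpy, scipy, OpenCV 4.12 (cv2) and the standard library are available. Lean on these libraries where they do the work, as an engineer would, in place of code of your own. Each camera call takes 0.05 s, during which the arm holds its last target. There are 200 camera calls.

## Working session

There is one attempt and no reset: what is moved stays moved. The work goes in short steps, Python scripts to look and compute and a tool call to move; the robot and the scene stay as the last step left them, time stands still between calls to the robot, and variables do not carry over. Pictures are saved under pics/ and viewed, and the job is handed in when it is done.

Besides the shell and the picture viewer there is one more tool, called after "Emit:" as name([rows], argument=value, ...), one row to a line, values as JSON. drive_tool: Moves the arm, as the interface text tells. Its arguments: {"type":"object","properties":{"increments":{"type":"array","items":{"type":"object","properties":{"offset":{"type":"array","items":{"type":"number"}},"turn":{"type":"number"},"gripper":{"type":"number"}}}},"squeeze":{"type":"number"}},"required":["increments"]}

```bash
ls; mkdir -p pics; cat > h.py <<'E'
import numpy as np,cv2
from station import r
def snap(n,f):
    im=r.read_camera(n); cv2.imwrite(f'pics/{f}.png',im[:,:,::-1]); return im
def ray(n,px,obs=None):
    m=r.camera_model(n); f=240/np.tan(np.radians(m['vfov'])/2)
    if n=='wrist':
        o=obs or r.get_obs(); T=np.eye(4); T[:3,:3]=np.array(o['eef_rot']); T[:3,3]=o['ee_pos']; T=T@np.array(m['tool_from_camera'])
    else: T=np.array(m['cam_to_world'])
    d=T[:3,:3]@np.array([(px[0]-m['cx'])/f,(px[1]-m['cy'])/f,1]); return T[:3,3],d
def onz(n,px,z,obs=None):
    o,d=ray(n,px,obs); return (o+d*(z-o[2])/d[2]).round(4)
E
python3 - <<'E'
from h import *
for n in('top','side','wrist'): snap(n,n+'0'); print(n,r.camera_model(n))
o=r.get_obs(); print({k:np.round(v,3).tolist() for k,v in o.items()})
E
```

```text
pics
top {'vfov': 57.687478833154216, 'cx': 325.0719324223419, 'cy': 243.02972699579715, 'cam_to_world': array([[-0.0367369 , -0.97325503,  0.22677093,  0.29898393],
       [-0.99931947,  0.03653106, -0.00510588, -0.15327549],
       [-0.00331486, -0.22680418, -0.97393474,  0.92692439],
       [ 0.        ,  0.        ,  0.        ,  1.        ]])}
side {'vfov': 45.627435046085864, 'cx': 317.8326585340236, 'cy': 245.69661013462874, 'cam_to_world': array([[ 0.99612871, -0.07093639,  0.05191947,  0.41386782],
       [-0.08559427, -0.6481009 ,  0.75672904, -1.20395969],
       [-0.02003057, -0.75824353, -0.65166366,  0.98796956],
       [ 0.        ,  0.        ,  0.        ,  1.        ]])}
wrist {'vfov': 69.76299150881664, 'cx': 321.226492713062, 'cy': 234.06984950382807, 'tool_from_camera': array([[-2.98658086e-04, -9.65005099e-01, -2.62230949e-01,
         6.65362837e-02],
       [ 9.99999642e-01, -8.05162908e-05, -8.42613540e-04,
         3.53611025e-04],
       [ 7.92012499e-04, -2.62231106e-01,  9.65004777e-01,
        -1.43276206e-01],
       [ 0.00000000e+00,  0.00000000e+00,  0.00000000e+00,
         1.00000000e+00]])}
{'time_s': 0.15, 'q': [1.116, 0.522, -0.036, 1.6, 0.021, 1.021, -0.113], 'joint_vel': [0.001, -0.001, -0.001, -0.004, -0.0, 0.0, 0.001], 'joint_torque': [0.001, -92.738, 1.98, -37.005, 0.018, 0.006, -0.0], 'ee_pos': [0.234, -0.579, 0.231], 'eef_rot': [[0.927, 0.375, -0.0], [0.375, -0.927, 0.001], [-0.0, -0.001, -1.0]], 'wrist_force': [0.836, 0.167, 0.867], 'wrist_torque': [-0.009, 0.023, 0.004], 'opening': 0.085}
```

View pics/top0.png

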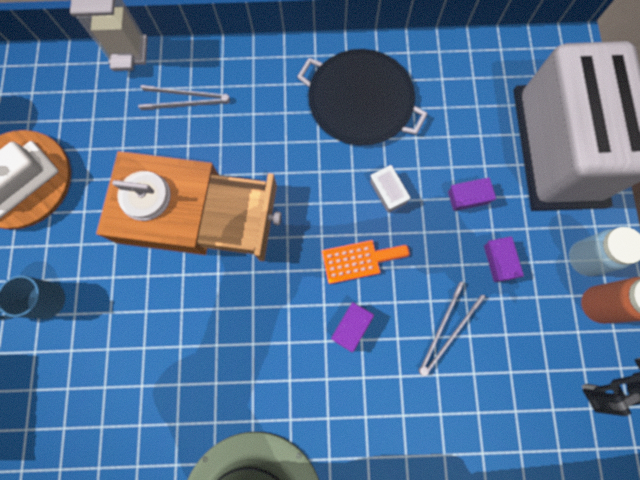

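View pics/side0.png

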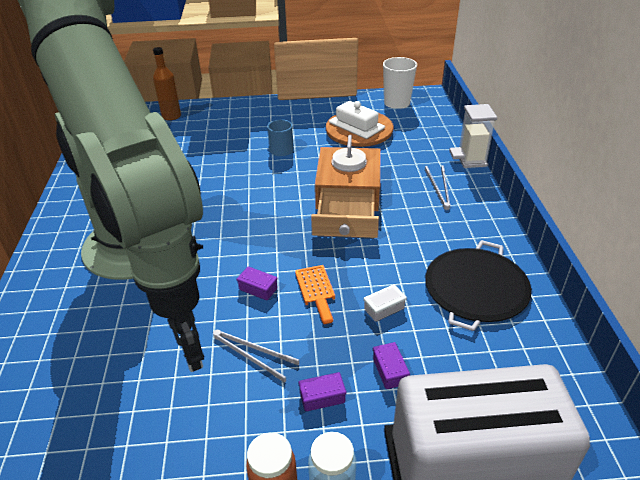

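View pics/wrist0.png

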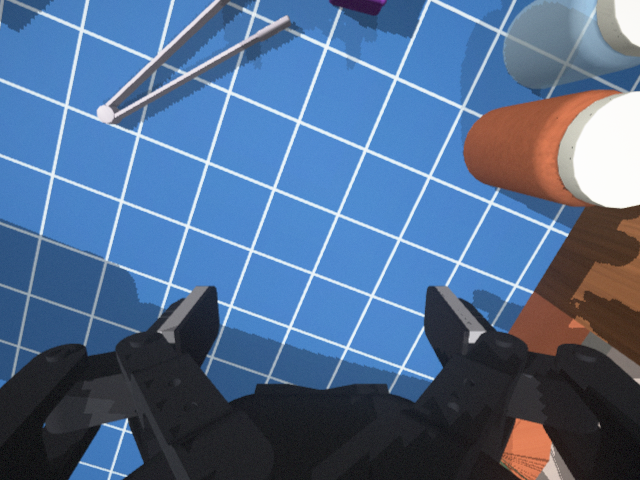

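The top view shows one bare grey-white box at (390,188), with purple look-alikes at (472,194), (504,259) and (352,327). The grey one is the tin. The lockbox is at about (155,205) and its drawer opens towards the right of the picture, with the knob at (277,218). Next I'll measure these and check enlarged crops.

```bash
python3 - <<'E'
from h import *
im=cv2.imread('pics/top0.png'); hsv=cv2.cvtColor(im,cv2.COLOR_BGR2HSV)
def rect(mask,z):
    c=max(cv2.findContours(mask,0,2)[0],key=cv2.contourArea)[:,0]
    p=np.array([onz('top',q,z)[:2] for q in c],np.float32)*1000
    return cv2.minAreaRect(p), c
m=np.zeros(im.shape[:2],np.uint8); s=(hsv[...,1]<60)&(hsv[...,2]>110)
m[155:220,360:420]=s[155:220,360:420]*255
# brightest lid face
v=hsv[155:220,360:420,2]; print('tin V pct',np.percentile(v[m[155:220,360:420]>0],[5,25,50,75,95]))
print('tin all @40',rect(m,.04)[0])
w=np.zeros_like(m); b=(hsv[...,0]>5)&(hsv[...,0]<22)&(hsv[...,1]>90)&(hsv[...,2]>60); w[140:270,85:290]=b[140:270,85:290]*255
c=rect(w,.085)[1]
print('hull',cv2.approxPolyDP(cv2.convexHull(c),4,True)[:,0].tolist())
a=cv2.resize(im[140:270,90:290],None,fx=4,fy=4,interpolation=cv2.INTER_CUBIC)
t=cv2.resize(im[155:220,360:420],None,fx=8,fy=8,interpolation=cv2.INTER_CUBIC)
cv2.imwrite('pics/boxz.png',a); cv2.imwrite('pics/tinz.png',t)
E
```

```text
tin V pct [142. 216. 221. 236. 242.]
tin all @40 ((622.9557495117188, -300.3644714355469), (92.7850341796875, 60.35932159423828), 24.337575912475586)
hull [[118, 152], [272, 175], [263, 258], [119, 242], [98, 234]]
```

View pics/boxz.png

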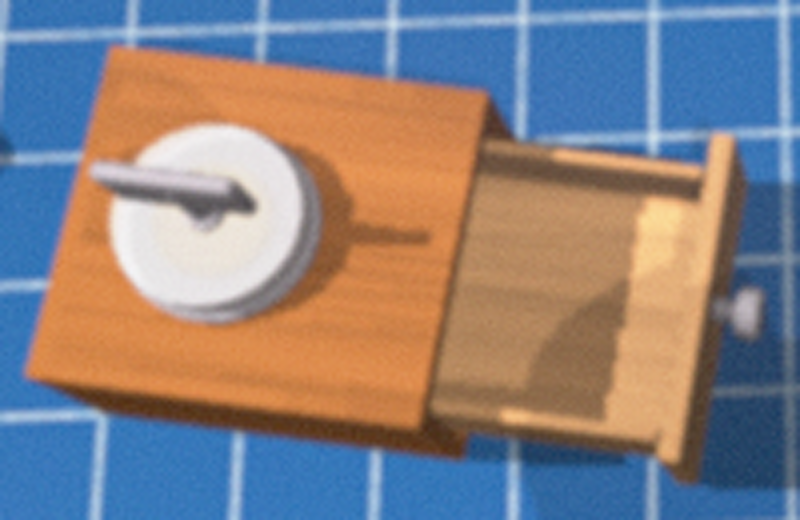

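View pics/tinz.png

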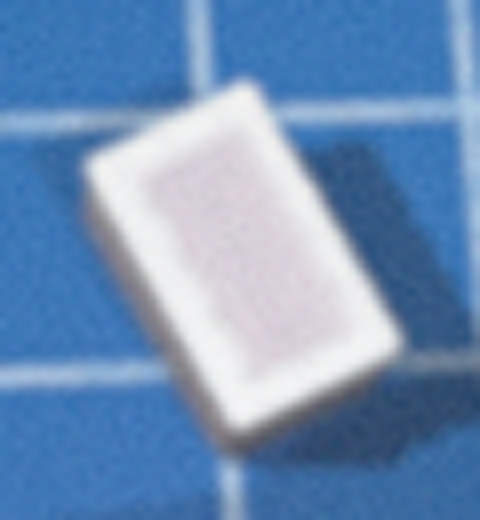

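```bash
python3 - <<'E'
from h import *
T=lambda p,z:onz('top',(360+p[0]/8-.5,155+p[1]/8-.5),z)[:2]
B=lambda p,z:onz('top',(90+p[0]/4-.5,140+p[1]/4-.5),z)[:2]
t=[T(p,.04) for p in((250,80),(85,165),(235,430),(403,345))]
print('tin',np.mean(t,0),[np.linalg.norm(t[i]-t[i-1]).round(4) for i in range(4)])
d=(t[0]-t[3])+(t[1]-t[2]); print('tin ang',np.degrees(np.arctan2(d[1],d[0])))
b=[B(p,.085) for p in((112,45),(488,92),(418,430),(28,375))]
c=np.mean(b,0);print('box',c,[np.linalg.norm(b[i]-b[i-1]).round(4) for i in range(4)])
d=(b[0]-b[1])+(b[3]-b[2]); a=np.arctan2(d[1],d[0]); print('box x ang',np.degrees(a))
u=np.array([np.cos(a),np.sin(a)]);v=np.array([-u[1],u[0]])
dr=B((213,220),.105); print('drum',dr,'pred',c+.02*u)
k=B((753,312),.048)-c; print('knob rel',k@u,k@v,'-> d=',-(k@u)-.1-.025-.012)
for p in((713,135),(658,460)): q=B(p,.074)-c; print('panel inner top',q@u,q@v)
k=[B(p,.157) for p in((95,165),(240,187))]; e=k[0]-k[1]; print('wing',np.mean(k,0),np.linalg.norm(e),np.degrees(np.arctan2(e[1],e[0])))
E
```

```text
tin [ 0.625875 -0.302   ] [np.float64(0.0852), np.float64(0.0517), np.float64(0.0843), np.float64(0.0515)]
tin ang 24.704273839956585
box [0.60335 0.18505] [np.float64(0.1794), np.float64(0.2), np.float64(0.1812), np.float64(0.1989)]
box x ang 79.98037099436844
drum [0.6031 0.2015] pred [0.60682971 0.20474496]
knob rel -0.24902810496436087 -0.0024141122300481406 -> d= 0.11202810496436087
panel inner top -0.21676787410581358 -0.08729589770227549
panel inner top -0.21846591294028705 0.08727112857736478
wing [0.6065 0.2018] 0.07013130542061796 78.81824578980337
```

```bash
cat >> h.py <<'E'
def to(x,y,z,yaw=None):
    o=r.get_obs(); R=np.array(o['eef_rot']); p=np.array(o['ee_pos'])
    y0=np.degrees(np.arctan2(R[1,0],R[0,0])); t=0 if yaw is None else -np.radians(((yaw-y0+180)%360)-180)
    if yaw is not None and abs(yaw-y0)>180: t=-np.radians(yaw-y0)
    print('t',round(o['time_s'],2),'tcp',p.round(4),'yaw',round(y0,1),'open',round(o['opening'],4),'F',np.round(o['wrist_force'],1),'q7',round(o['q'][6],2),'q',np.round(o['q'],2))
    print('-> offset mm',(1000*R.T@(np.array([x,y,z])-p)).round(1),'turn',round(t,3))
E
python3 -c "
from h import *
to(.626,-.302,.15,24.7)"
```

```text
t 0.15 tcp [ 0.2345 -0.5791  0.2308] yaw 22.0 open 0.0852 F [0.8 0.2 0.9] q7 -0.11 q [ 1.12  0.52 -0.04  1.6   0.02  1.02 -0.11]
-> offset mm [ 466.9 -109.8   80.9] turn -0.046
```

Emit:
drive_tool([
  {"offset":[58,-14,0],"turn":0,"gripper":1},
  {"offset":[117,-27,10],"turn":0,"gripper":1},
  {"offset":[175,-41,20],"turn":0,"gripper":1},
  {"offset":[233,-55,30],"turn":0,"gripper":1},
  {"offset":[292,-69,40],"turn":-0.046,"gripper":1},
  {"offset":[350,-82,50],"turn":-0.046,"gripper":1},
  {"offset":[408,-96,60],"turn":-0.046,"gripper":1},
  {"offset":[467,-110,70],"turn":-0.046,"gripper":1},
  {"offset":[467,-110,81],"turn":-0.046,"gripper":1},
  {"offset":[467,-110,81],"turn":-0.046,"gripper":1},
])

```text
time_s: 1.4
ee_pos: [0.6253, -0.3021, 0.1491]
eef_rot: [[0.909, 0.418, -0.002], [0.418, -0.909, 0.0], [-0.002, -0.001, -1.0]]
wrist_force: [0.4, -1.1, 0.4]
opening: 0.0855
```

```bash
python3 - <<'E'
from h import *
to(.626,-.302,.006,24.7)
snap('wrist','w1')
E
```

```text
t 1.4 tcp [ 0.6253 -0.3021  0.1491] yaw 24.7 open 0.0855 F [ 0.4 -1.1  0.4] q7 -0.83 q [ 0.42  0.72 -0.09  1.46  0.07  0.97 -0.83]
-> offset mm [  1.    0.4 143.1] turn -0.0
```

View pics/w1.png

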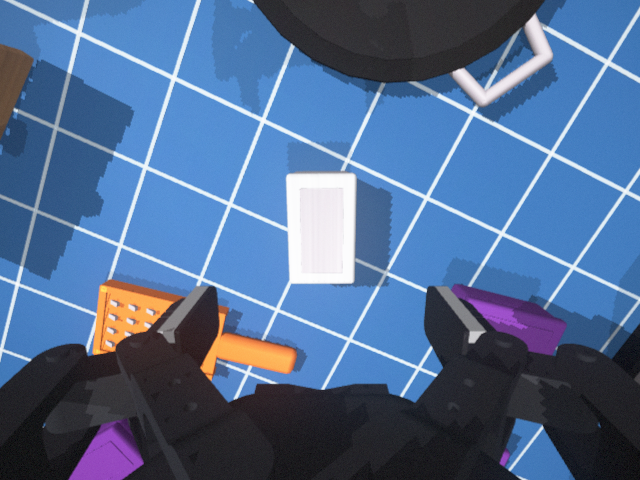

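The wrist view shows the tin aligned with the jaws, with its lid from (288,174) to (355,283). The grater handle ends at (295,360) and there is a purple box at (455,290). I'll check the clearances.

```bash
python3 - <<'E'
from h import *
o=r.get_obs();R=np.array(o['eef_rot']);p=np.array(o['ee_pos'])
for n,q,z in(('tin',(322,228),.04),('tl',(288,174),.04),('br',(355,283),.04),('handle end',(297,355),.015),('handle top',(225,335),.015),('purple',(452,285),.04)):
    w=onz('wrist',q,z,o); print(n,w,'tool',(1000*R.T@(w-p)).round(1))
E
```

```text
tin [ 0.6276 -0.3027  0.04  ] tool [  2.5   0.8 110. ]
tl [ 0.6541 -0.2633  0.04  ] tool [ 43.  -24.  109.9]
br [ 0.5976 -0.3452  0.04  ] tool [-42.5  26.9 110. ]
handle end [ 0.5018 -0.3349  0.015 ] tool [-125.2  -22.3  135.1]
handle top [ 0.4936 -0.2669  0.015 ] tool [-104.4  -87.6  135.1]
purple [ 0.6281 -0.416   0.04  ] tool [-44.2 104.  110. ]
```

Emit:
drive_tool([
  {"offset":[2,1,50],"turn":0,"gripper":1},
  {"offset":[2,1,95],"turn":0,"gripper":1},
  {"offset":[2,1,125],"turn":0,"gripper":1},
  {"offset":[2,1,143],"turn":0,"gripper":1},
  {"offset":[2,1,143],"turn":0,"gripper":0.3},
  {"offset":[2,1,143],"turn":0,"gripper":-0.3},
  {"offset":[2,1,143],"turn":0,"gripper":-0.6},
  {"offset":[2,1,143],"turn":0,"gripper":-0.6},
  {"offset":[2,1,143],"turn":0,"gripper":-0.6},
  {"offset":[2,1,143],"turn":0,"gripper":-0.6},
], squeeze=50)

```text
time_s: 2.7
ee_pos: [0.6291, -0.3027, 0.0091]
eef_rot: [[0.909, 0.417, 0.002], [0.417, -0.909, -0.001], [0.001, 0.002, -1.0]]
wrist_force: [-2.0, 0.1, 7.6]
opening: 0.0513
```

Emit:
drive_tool([
  {"offset":[0,0,0],"turn":0,"gripper":-0.6},
  {"offset":[0,0,-15],"turn":0,"gripper":-0.6},
  {"offset":[0,0,-40],"turn":0,"gripper":-0.6},
  {"offset":[0,0,-80],"turn":0,"gripper":-0.6},
  {"offset":[0,0,-130],"turn":0,"gripper":-0.6},
  {"offset":[0,0,-170],"turn":0,"gripper":-0.6},
  {"offset":[0,0,-180],"turn":0,"gripper":-0.6},
  {"offset":[0,0,-180],"turn":0,"gripper":-0.6},
])

```text
time_s: 3.7
ee_pos: [0.6284, -0.3021, 0.188]
eef_rot: [[0.909, 0.418, 0.001], [0.418, -0.909, -0.0], [0.001, 0.001, -1.0]]
wrist_force: [0.7, 0.6, -2.7]
opening: 0.0511
```

```bash
python3 - <<'E'
from h import *
a=np.radians(80);u=np.array([np.cos(a),np.sin(a)])
t=np.array([.6035,.185])-.158*u; print(t)
snap('wrist','w2'); to(*t,.12,80)
E
```

```text
[0.57606359 0.02940038]
t 3.75 tcp [ 0.628  -0.302   0.1868] yaw 24.7 open 0.0514 F [-0.3 -0.3 -4.3] q7 -0.83 q [ 0.42  0.68 -0.09  1.43  0.07  1.04 -0.83]
-> offset mm [  91.2 -322.7   66.9] turn -0.965
```

View pics/w2.png

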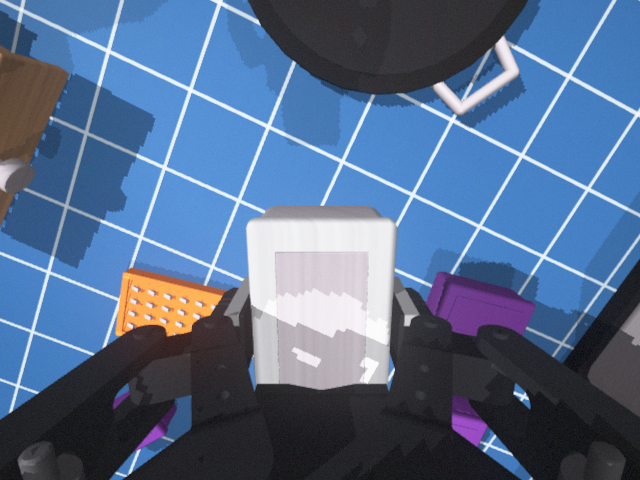

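Emit:
drive_tool([
  {"offset":[15,-54,0],"turn":-0.15,"gripper":-0.6},
  {"offset":[30,-108,0],"turn":-0.3,"gripper":-0.6},
  {"offset":[46,-161,0],"turn":-0.45,"gripper":-0.6},
  {"offset":[61,-215,0],"turn":-0.6,"gripper":-0.6},
  {"offset":[76,-269,0],"turn":-0.75,"gripper":-0.6},
  {"offset":[91,-323,0],"turn":-0.9,"gripper":-0.6},
  {"offset":[91,-323,10],"turn":-0.965,"gripper":-0.6},
  {"offset":[91,-323,30],"turn":-0.965,"gripper":-0.6},
  {"offset":[91,-323,30],"turn":-0.965,"gripper":-0.6},
])

```text
time_s: 4.88
ee_pos: [0.5748, 0.0293, 0.1552]
eef_rot: [[0.174, 0.985, -0.004], [0.985, -0.174, -0.0], [-0.001, -0.004, -1.0]]
wrist_force: [0.8, 0.9, -2.8]
opening: 0.0513
```

```bash
python3 - <<'E'
from h import *
to(.576,.0294,.022,80)
snap('wrist','w3'); snap('top','top3')
im=cv2.imread('pics/top3.png')[120:270,80:300]; cv2.imwrite('pics/top3z.png',cv2.resize(im,None,fx=3.5,fy=3.5,interpolation=cv2.INTER_CUBIC))
E
```

```text
t 4.88 tcp [0.5748 0.0293 0.1552] yaw 80.0 open 0.0513 F [ 0.8  0.9 -2.8] q7 -0.55 q [ 0.1   0.56 -0.36  1.79  0.25  0.85 -0.55]
-> offset mm [  0.5   1.7 133.2] turn -0.0
```

View pics/w3.png

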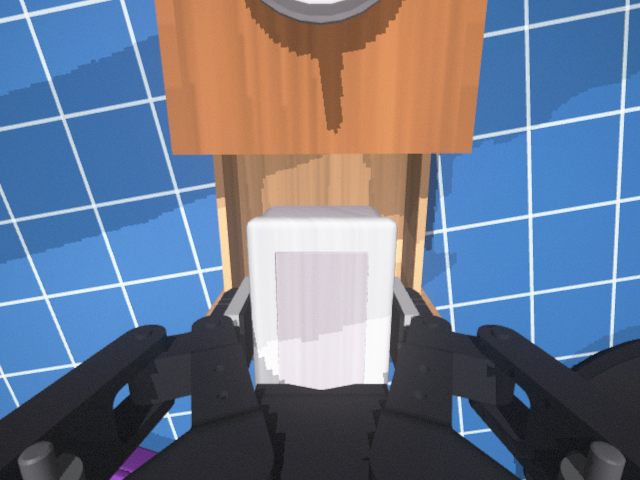

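View pics/top3z.png

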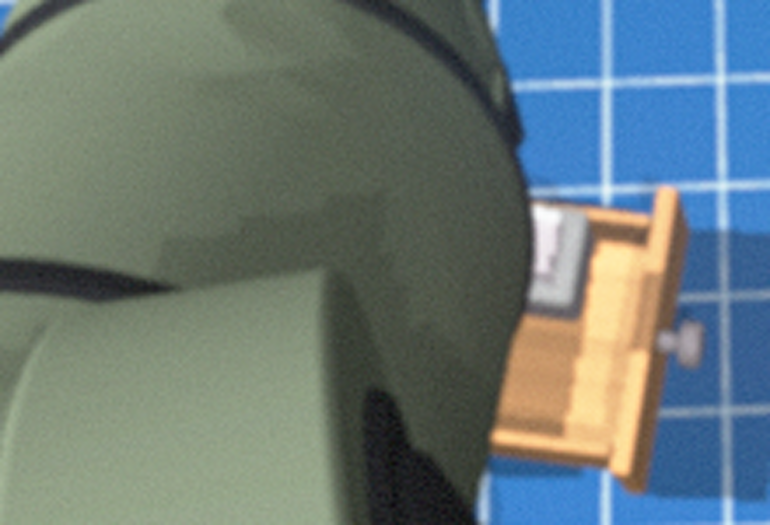

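The wrist view shows the box front edge at row 153 (columns 172–473) and the tin centred over the open drawer. I'll check the distances in tool axes.

```bash
python3 - <<'E'
from h import *
o=r.get_obs();R=np.array(o['eef_rot']);p=np.array(o['ee_pos'])
for n,q,z in(('front edge l',(172,153),.085),('front edge r',(473,153),.085),('wall l in',(222,290),.055),('wall r in',(423,285),.055)):
    w=onz('wrist',q,z,o); print(n,(1000*R.T@(w-p)).round(1))
c=lambda x,y,z:onz('top',(80+x/3.5-.5,120+y/3.5-.5),z)
for q in((653,190),(612,470)): print('panel inner',(1000*R.T@(c(*q,.074)-p)).round(1))
for q in((593,215),(576,310)): print('tin back edge(top)',(1000*R.T@(c(*q,.18)-p)).round(1))
E
```

```text
front edge l [ 58.9 -90.6  72.1]
front edge r [58.9 92.7 71.9]
wall l in [-45.2 -76.4 102.1]
wall r in [-40.8  78.4 101.9]
panel inner [-55.4  85.6  82.9]
panel inner [-60.9 -85.7  83.1]
tin back edge(top) [-48.3  27.1 -23. ]
tin back edge(top) [-48.8 -25.1 -23. ]
```

Emit:
drive_tool([
  {"offset":[1,1,40],"turn":0,"gripper":-0.6},
  {"offset":[1,1,80],"turn":0,"gripper":-0.6},
  {"offset":[1,1,110],"turn":0,"gripper":-0.6},
  {"offset":[1,1,122],"turn":0,"gripper":-0.6},
  {"offset":[1,1,130],"turn":0,"gripper":-0.6},
  {"offset":[1,1,132],"turn":0,"gripper":-0.6},
  {"offset":[1,1,132],"turn":0,"gripper":-0.6},
])

```text
time_s: 5.85
ee_pos: [0.5778, 0.0302, 0.026]
eef_rot: [[0.174, 0.985, 0.001], [0.985, -0.174, 0.0], [0.0, 0.001, -1.0]]
wrist_force: [-0.5, -0.2, -1.4]
opening: 0.051
```

Emit:
drive_tool([
  {"offset":[0,0,1.5],"turn":0,"gripper":-0.6},
  {"offset":[0,0,3],"turn":0,"gripper":-0.6},
  {"offset":[0,0,3],"turn":0,"gripper":-0.6},
])

```text
time_s: 6.22
ee_pos: [0.5774, 0.0301, 0.0223]
eef_rot: [[0.174, 0.985, -0.0], [0.985, -0.174, -0.0], [-0.0, -0.0, -1.0]]
wrist_force: [-0.1, 0.6, -2.6]
opening: 0.0512
```

Emit:
drive_tool([
  {"offset":[0,0,1],"turn":0,"gripper":-0.6},
  {"offset":[0,0,2],"turn":0,"gripper":-0.6},
  {"offset":[0,0,2],"turn":0,"gripper":-0.6},
])

```text
time_s: 6.6
ee_pos: [0.5775, 0.0306, 0.0218]
eef_rot: [[0.174, 0.985, 0.001], [0.985, -0.174, -0.0], [0.0, 0.001, -1.0]]
wrist_force: [-10.6, 0.8, 31.4]
opening: 0.0516
```

Contact, 31 N. Releasing.

Emit:
drive_tool([
  {"offset":[0,0,-1],"turn":0,"gripper":0.4},
  {"offset":[0,0,-1],"turn":0,"gripper":0.8},
  {"offset":[0,0,-1],"turn":0,"gripper":0.8},
  {"offset":[0,0,-30],"turn":0,"gripper":0.8},
  {"offset":[0,0,-80],"turn":0,"gripper":0.8},
  {"offset":[0,0,-140],"turn":0,"gripper":0.8},
  {"offset":[0,0,-140],"turn":0,"gripper":0.8},
])

```text
time_s: 7.48
ee_pos: [0.5794, 0.0304, 0.1644]
eef_rot: [[0.175, 0.985, 0.007], [0.985, -0.175, 0.0], [0.002, 0.006, -1.0]]
wrist_force: [-0.3, 0.2, -0.3]
opening: 0.0768
```

```bash
python3 - <<'E'
from h import *
to(.576,.0294,.16,80); o=r.get_obs()
snap('wrist','w4'); snap('side','side4')
im=cv2.imread('pics/side4.png')[120:260,270:430]; cv2.imwrite('pics/side4z.png',cv2.resize(im,None,fx=4,fy=4,interpolation=cv2.INTER_CUBIC))
E
```

```text
t 7.47 tcp [0.5794 0.0304 0.1644] yaw 80.0 open 0.0768 F [-0.3  0.2 -0.3] q7 -0.55 q [ 0.11  0.55 -0.37  1.78  0.25  0.86 -0.55]
-> offset mm [-1.6 -3.2  4.4] turn -0.001
```

View pics/w4.png

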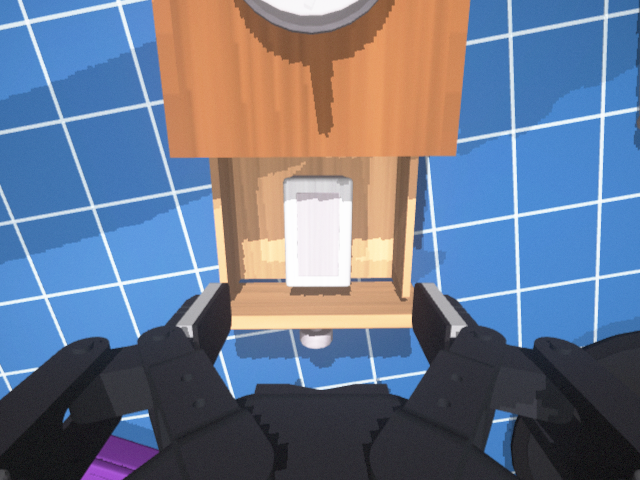

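View pics/side4z.png

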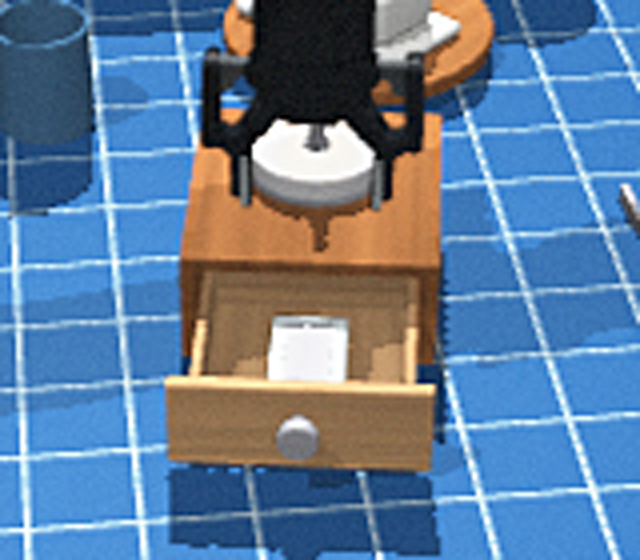

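The tin lies flat and released, with its lid from (285,178) to (352,287) in the wrist view. The drawer is still open. Next: shut the gripper, go in front of the knob and push.

```bash
python3 -c "
from h import *
to(.5535,-.1005,.035,80)"
```

```text
t 7.58 tcp [0.5775 0.03   0.1606] yaw 80.0 open 0.0767 F [-0.6 -0.2 -0.9] q7 -0.55 q [ 0.11  0.55 -0.37  1.78  0.25  0.86 -0.55]
-> offset mm [-132.7   -0.9  125.6] turn -0.001
```

Emit:
drive_tool([
  {"offset":[-45,0,0],"turn":0,"gripper":-1},
  {"offset":[-90,-1,0],"turn":0,"gripper":-1},
  {"offset":[-135,-1,0],"turn":0,"gripper":-1},
  {"offset":[-135,-1,20],"turn":0,"gripper":-1},
  {"offset":[-135,-1,65],"turn":0,"gripper":-1},
  {"offset":[-135,-1,105],"turn":0,"gripper":-1},
  {"offset":[-135,-1,125],"turn":0,"gripper":-1},
  {"offset":[-135,-1,128],"turn":0,"gripper":-1},
  {"offset":[-135,-1,128],"turn":0,"gripper":-1},
])

```text
time_s: 8.7
ee_pos: [0.5527, -0.1025, 0.0322]
eef_rot: [[0.174, 0.985, -0.001], [0.985, -0.174, 0.0], [0.0, -0.001, -1.0]]
wrist_force: [0.6, -0.6, -0.0]
opening: -0.0001
```

```bash
python3 - <<'E'
from h import *
snap('wrist','w5'); snap('top','top5')
a=np.radians(80);u=np.array([np.cos(a),np.sin(a)]); t=np.array([.6035,.185])-.149*u
to(*t,.033,80)
im=cv2.imread('pics/top5.png')[120:270,80:300]; cv2.imwrite('pics/top5z.png',cv2.resize(im,None,fx=3.5,fy=3.5,interpolation=cv2.INTER_CUBIC))
E
```

```text
t 8.8 tcp [ 0.5533 -0.1026  0.033 ] yaw 80.0 open 0.0002 F [-0.6  0.8 -0.1] q7 -0.4 q [ 0.28  0.72 -0.29  1.89  0.35  0.58 -0.4 ]
-> offset mm [143.   -0.5   0. ] turn -0.001
```

View pics/w5.png

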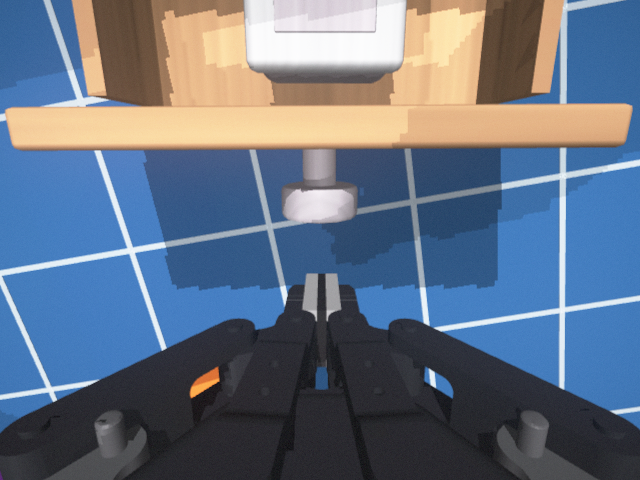

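Emit:
drive_tool([
  {"offset":[15,0,0],"turn":0,"gripper":-1},
  {"offset":[25,0,0],"turn":0,"gripper":-1},
  {"offset":[37,0,0],"turn":0,"gripper":-1},
  {"offset":[52,0,0],"turn":0,"gripper":-1},
  {"offset":[70,0,0],"turn":0,"gripper":-1},
  {"offset":[88,0,0],"turn":0,"gripper":-1},
  {"offset":[104,0,0],"turn":0,"gripper":-1},
  {"offset":[117,0,0],"turn":0,"gripper":-1},
  {"offset":[127,0,0],"turn":0,"gripper":-1},
  {"offset":[134,0,0],"turn":0,"gripper":-1},
])

```text
time_s: 10.05
ee_pos: [0.5762, 0.0298, 0.0322]
eef_rot: [[0.174, 0.985, -0.0], [0.985, -0.174, -0.0], [-0.0, -0.0, -1.0]]
wrist_force: [-0.8, -2.0, 0.8]
opening: -0.0002
```

Emit:
drive_tool([
  {"offset":[3,0,0],"turn":0,"gripper":-1},
  {"offset":[6,0,0],"turn":0,"gripper":-1},
  {"offset":[8,0,0],"turn":0,"gripper":-1},
  {"offset":[9,0,0],"turn":0,"gripper":-1},
  {"offset":[9,0,0],"turn":0,"gripper":-1},
])

```text
time_s: 10.68
ee_pos: [0.5779, 0.0383, 0.0323]
eef_rot: [[0.174, 0.985, 0.0], [0.985, -0.174, 0.0], [0.0, 0.0, -1.0]]
wrist_force: [-1.5, -0.3, -0.1]
opening: -0.0
```

Emit:
drive_tool([
  {"offset":[2,0,0],"turn":0,"gripper":-1},
  {"offset":[4,0,0],"turn":0,"gripper":-1},
  {"offset":[4,0,0],"turn":0,"gripper":-1},
])

```text
time_s: 11.05
ee_pos: [0.578, 0.0395, 0.0323]
eef_rot: [[0.176, 0.984, -0.001], [0.984, -0.176, -0.003], [-0.003, -0.001, -1.0]]
wrist_force: [-3.3, -14.7, 5.1]
opening: 0.0003
```

```bash
python3 - <<'E'
from h import *
to(.6,.2,.1); snap('wrist','w6')
E
```

```text
t 11.05 tcp [0.578  0.0395 0.0323] yaw 79.9 open 0.0003 F [ -3.3 -14.7   5.1] q7 -0.63 q [ 0.02  0.74 -0.27  1.84  0.32  0.61 -0.63]
-> offset mm [161.6  -6.7 -68.2] turn 0
```

View pics/w6.png

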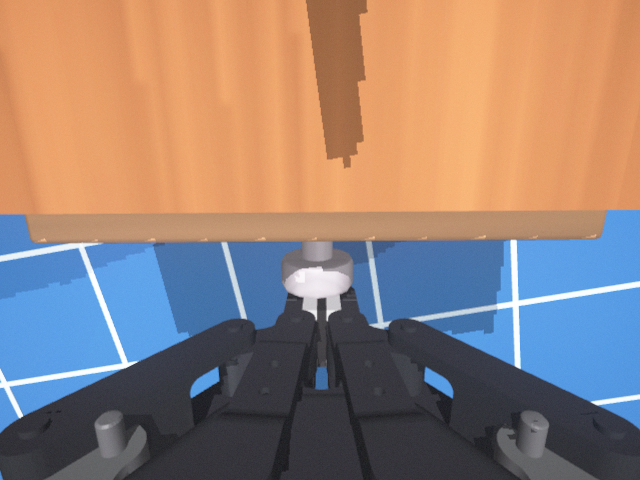

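The panel sits against the box front (rows 212–240) and the push met 15 N, so the drawer is shut. Backing off, then rising and looking at the key.

Emit:
drive_tool([
  {"offset":[-15,0,0],"turn":0,"gripper":-1},
  {"offset":[-35,0,0],"turn":0,"gripper":-1},
  {"offset":[-35,0,-50],"turn":0,"gripper":0},
  {"offset":[-35,0,-110],"turn":0,"gripper":1},
  {"offset":[-35,0,-170],"turn":0,"gripper":1},
  {"offset":[0,-2,-228],"turn":0,"gripper":1},
  {"offset":[50,-4,-228],"turn":0,"gripper":1},
  {"offset":[105,-6,-228],"turn":0,"gripper":1},
  {"offset":[105,-6,-228],"turn":0,"gripper":1},
  {"offset":[105,-6,-228],"turn":0,"gripper":1},
])

```text
time_s: 12.35
ee_pos: [0.5909, 0.1454, 0.2601]
eef_rot: [[0.175, 0.985, -0.0], [0.985, -0.175, -0.001], [-0.001, -0.0, -1.0]]
wrist_force: [0.2, -1.0, -0.4]
opening: 0.0854
```

```bash
python3 - <<'E'
from h import *
to(.605,.204,.26,80); snap('wrist','w7')
E
```

```text
t 12.35 tcp [0.5909 0.1454 0.2601] yaw 79.9 open 0.0854 F [ 0.2 -1.  -0.4] q7 -0.69 q [-0.07  0.49 -0.4   1.6   0.21  1.1  -0.69]
-> offset mm [60.1  3.7  0. ] turn -0.001
```

View pics/w7.png

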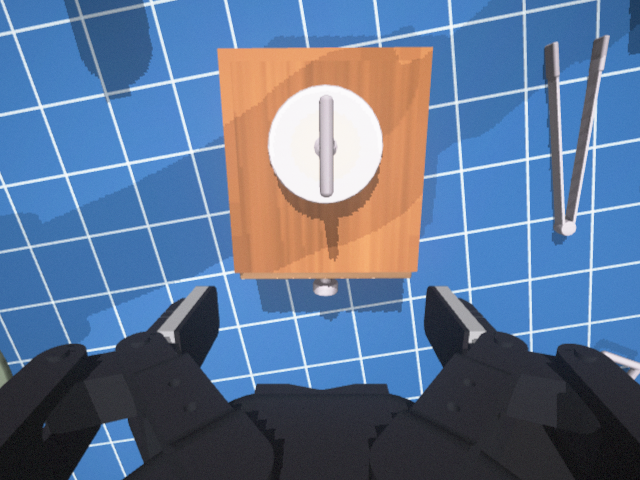

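The wing runs from (326,95) to (326,195), along the box axis, and the drawer is shut. Locating the wing ends.

```bash
python3 - <<'E'
from h import *
o=r.get_obs()
im=cv2.imread('pics/w7.png'); 
a=onz('wrist',(326,97),.157,o); b=onz('wrist',(326.5,196),.157,o); e=a-b
print(a,b,(a+b)/2,np.linalg.norm(e),np.degrees(np.arctan2(e[1],e[0])))
c=onz('wrist',(325.5,143.5),.105,o);print('drum',c)
to(*((a+b)/2)[:2],.12,80)
E
```

```text
[0.611  0.2371 0.157 ] [0.5999 0.1714 0.157 ] [0.60545 0.20425 0.157  ] 0.06663107383195922 80.41044829085176
drum [0.606  0.2071 0.105 ]
t 12.4 tcp [0.591  0.1449 0.2602] yaw 79.9 open 0.0852 F [ 0.7 -0.6 -0. ] q7 -0.69 q [-0.07  0.49 -0.4   1.6   0.21  1.1  -0.69]
-> offset mm [ 61.    3.8 140.1] turn -0.002
```

Emit:
drive_tool([
  {"offset":[40,2,0],"turn":0,"gripper":1},
  {"offset":[61,4,30],"turn":0,"gripper":1},
  {"offset":[61,4,80],"turn":0,"gripper":1},
  {"offset":[61,4,120],"turn":0,"gripper":1},
  {"offset":[61,4,138],"turn":0,"gripper":1},
  {"offset":[61,4,140],"turn":0,"gripper":1},
], squeeze=80)

```text
time_s: 13.15
ee_pos: [0.6055, 0.2051, 0.1201]
eef_rot: [[0.175, 0.985, -0.001], [0.985, -0.175, -0.0], [-0.0, -0.001, -1.0]]
wrist_force: [0.4, -0.3, 1.1]
opening: 0.0853
```

Emit:
drive_tool([
  {"offset":[0,0,0],"turn":0,"gripper":0},
  {"offset":[0,0,0],"turn":0,"gripper":-1},
  {"offset":[0,0,0],"turn":0,"gripper":-1},
  {"offset":[0,0,0],"turn":0,"gripper":-1},
  {"offset":[0,0,0],"turn":0,"gripper":-1},
  {"offset":[0,0,0],"turn":0,"gripper":-1},
  {"offset":[0,0,0],"turn":0,"gripper":-1},
])

```text
time_s: 14.02
ee_pos: [0.6051, 0.2061, 0.1209]
eef_rot: [[0.174, 0.985, -0.0], [0.985, -0.174, -0.0], [-0.0, -0.0, -1.0]]
wrist_force: [-5.1, -0.5, 9.4]
opening: 0.0094
```

```bash
python3 - <<'E'
from h import *
to(.606,.2045,.12,80); print(r.get_obs()['wrist_torque']); snap('wrist','w8')
E
```

```text
t 14.03 tcp [0.6051 0.2061 0.1209] yaw 80.0 open 0.0094 F [-5.1 -0.5  9.4] q7 -0.84 q [-0.19  0.69 -0.36  1.64  0.3   0.87 -0.84]
-> offset mm [-1.5  1.1  0.9] turn -0.0
[-0.211604    1.08046315  0.02899676]
```

View pics/w8.png

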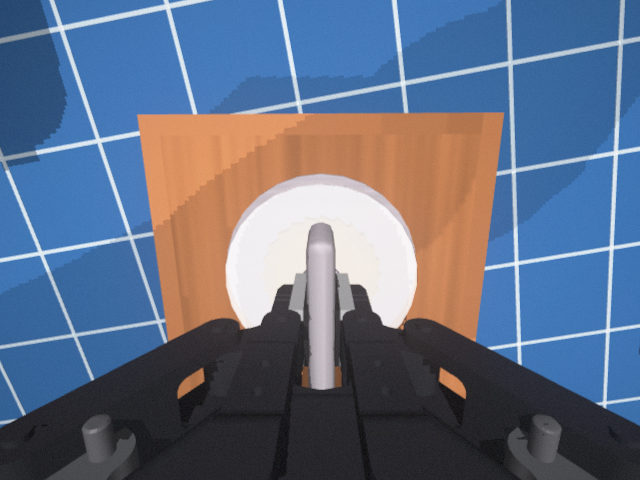

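The wing is gripped (opening 9.4 mm). First winding stroke.

Emit:
drive_tool([
  {"offset":[0,0,0],"turn":0.1,"gripper":-1},
  {"offset":[0,0,0],"turn":0.22,"gripper":-1},
  {"offset":[0,0,0],"turn":0.34,"gripper":-1},
  {"offset":[0,0,0],"turn":0.46,"gripper":-1},
  {"offset":[0,0,0],"turn":0.58,"gripper":-1},
  {"offset":[0,0,0],"turn":0.7,"gripper":-1},
  {"offset":[0,0,0],"turn":0.75,"gripper":-1},
])

```text
time_s: 14.95
ee_pos: [0.6056, 0.2058, 0.1208]
eef_rot: [[0.8, 0.6, 0.001], [0.6, -0.8, -0.0], [0.0, 0.001, -1.0]]
wrist_force: [-1.2, -2.0, 7.0]
opening: 0.0091
```

Emit:
drive_tool([
  {"offset":[0,0,0],"turn":0.12,"gripper":-1},
  {"offset":[0,0,0],"turn":0.24,"gripper":-1},
  {"offset":[0,0,0],"turn":0.36,"gripper":-1},
  {"offset":[0,0,0],"turn":0.48,"gripper":-1},
  {"offset":[0,0,0],"turn":0.6,"gripper":-1},
  {"offset":[0,0,0],"turn":0.7,"gripper":-1},
  {"offset":[0,0,0],"turn":0.75,"gripper":-1},
  {"offset":[0,0,0],"turn":0.75,"gripper":-1},
])

```text
time_s: 15.95
ee_pos: [0.6057, 0.2053, 0.1208]
eef_rot: [[0.994, -0.105, 0.001], [-0.105, -0.994, -0.001], [0.001, 0.001, -1.0]]
wrist_force: [-1.0, -5.0, 6.1]
opening: 0.0091
```

```bash
python3 - <<'E'
from h import *
to(.606,.2045,.12,-6); print(r.get_obs()['wrist_torque']); snap('wrist','w9')
E
```

```text
t 15.95 tcp [0.6057 0.2053 0.1208] yaw -6.0 open 0.0091 F [-1.  -5.   6.1] q7 -2.08 q [-0.44  0.67  0.03  1.65 -0.02  0.82 -2.08]
-> offset mm [0.4 0.8 0.8] turn -0.001
[-0.90126764  0.27234435  0.05716356]
```

View pics/w9.png

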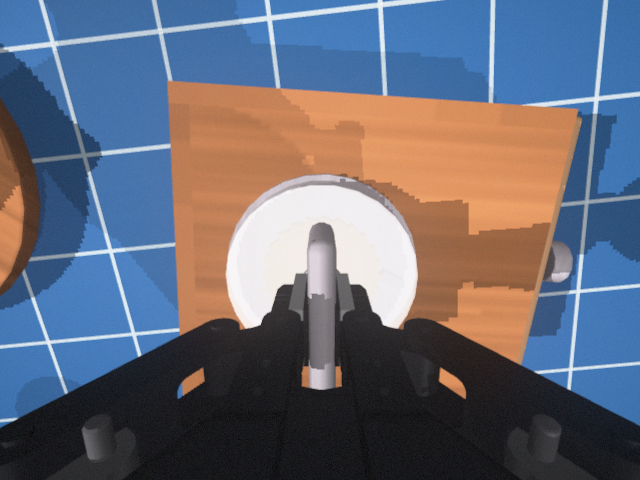

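Emit:
drive_tool([
  {"offset":[0,0,0],"turn":0.1,"gripper":-1},
  {"offset":[0,0,0],"turn":0.2,"gripper":-1},
  {"offset":[0,0,0],"turn":0.28,"gripper":-1},
  {"offset":[0,0,0],"turn":0.28,"gripper":-1},
  {"offset":[0,0,0],"turn":0.28,"gripper":0.2},
  {"offset":[0,0,0],"turn":0.28,"gripper":1},
  {"offset":[0,0,0],"turn":0.28,"gripper":1},
  {"offset":[0,0,-30],"turn":0.28,"gripper":1},
  {"offset":[0,0,-70],"turn":0.28,"gripper":1},
  {"offset":[0,0,-70],"turn":0.28,"gripper":1},
])

```text
time_s: 17.25
ee_pos: [0.6068, 0.2064, 0.1932]
eef_rot: [[0.927, -0.375, 0.004], [-0.375, -0.927, 0.002], [0.003, -0.003, -1.0]]
wrist_force: [0.9, 0.5, -0.6]
opening: 0.0854
```

Emit:
drive_tool([
  {"offset":[0,0,0],"turn":-0.15,"gripper":1},
  {"offset":[0,0,0],"turn":-0.3,"gripper":1},
  {"offset":[0,0,0],"turn":-0.45,"gripper":1},
  {"offset":[0,0,0],"turn":-0.6,"gripper":1},
  {"offset":[0,0,0],"turn":-0.75,"gripper":1},
  {"offset":[0,0,0],"turn":-0.9,"gripper":1},
  {"offset":[0,0,0],"turn":-1.05,"gripper":1},
  {"offset":[0,0,0],"turn":-1.2,"gripper":1},
  {"offset":[0,0,0],"turn":-1.35,"gripper":1},
  {"offset":[0,0,0],"turn":-1.5,"gripper":1},
])

```text
time_s: 18.5
ee_pos: [0.6051, 0.206, 0.1895]
eef_rot: [[0.435, 0.9, -0.001], [0.9, -0.435, 0.0], [-0.0, -0.001, -1.0]]
wrist_force: [-0.3, -0.3, -0.4]
opening: 0.0851
```

Emit:
drive_tool([
  {"offset":[0,0,0],"turn":-0.15,"gripper":1},
  {"offset":[0,0,0],"turn":-0.3,"gripper":1},
  {"offset":[0,0,0],"turn":-0.45,"gripper":1},
  {"offset":[0,0,0],"turn":-0.6,"gripper":1},
  {"offset":[0,0,0],"turn":-0.75,"gripper":1},
  {"offset":[0,0,0],"turn":-0.9,"gripper":1},
  {"offset":[0,0,0],"turn":-1.05,"gripper":1},
  {"offset":[0,0,0],"turn":-1.2,"gripper":1},
  {"offset":[0,0,0],"turn":-1.35,"gripper":1},
  {"offset":[0,0,0],"turn":-1.5,"gripper":1},
])

```text
time_s: 19.75
ee_pos: [0.6051, 0.206, 0.1895]
eef_rot: [[-0.868, 0.497, -0.001], [0.497, 0.868, 0.0], [0.001, -0.0, -1.0]]
wrist_force: [-0.5, 0.5, 1.2]
opening: 0.0857
```

```bash
python3 - <<'E'
from h import *
to(.606,.205,.12); snap('wrist','w10')
E
```

```text
t 19.75 tcp [0.6051 0.206  0.1895] yaw 150.2 open 0.0857 F [-0.5  0.5  1.2] q7 0.29 q [-0.02  0.66 -0.63  1.58  0.42  1.05  0.29]
-> offset mm [-1.4 -0.4 69.5] turn 0
```

View pics/w10.png

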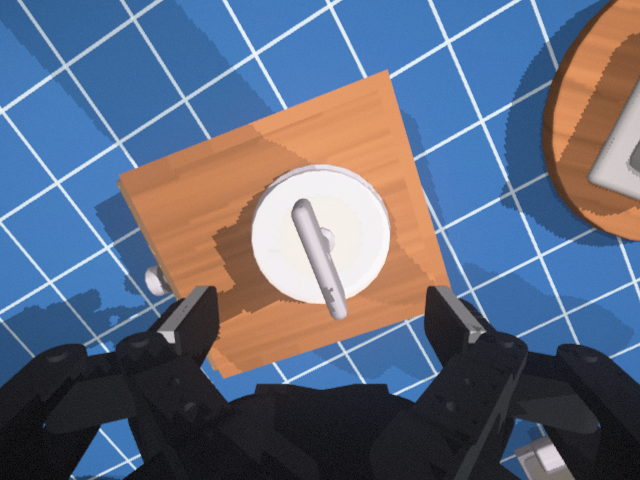

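The wing runs from (300,203) to (339,315) in the wrist view and the drawer is still shut. Computing the wing's yaw.

```bash
python3 - <<'E'
from h import *
o=r.get_obs()
a=onz('wrist',(301,206),.157,o); b=onz('wrist',(339,313),.157,o); e=a-b
y=np.degrees(np.arctan2(e[1],e[0])); print((a+b)/2,np.linalg.norm(e),y)
to(*((a+b)/2)[:2],.12,y)
E
```

```text
[0.6029  0.20705 0.157  ] 0.06434788263804793 169.16155522113115
t 19.8 tcp [0.6051 0.2059 0.1895] yaw 150.6 open 0.0859 F [ 0.5 -0.3 -0.6] q7 0.3 q [-0.02  0.66 -0.63  1.58  0.42  1.05  0.3 ]
-> offset mm [ 2.4 -0.  69.5] turn -0.324
```

Emit:
drive_tool([
  {"offset":[0,0,0],"turn":-0.16,"gripper":1},
  {"offset":[0,0,0],"turn":-0.32,"gripper":1},
  {"offset":[0,0,20],"turn":-0.324,"gripper":1},
  {"offset":[0,0,50],"turn":-0.324,"gripper":1},
  {"offset":[0,0,69],"turn":-0.324,"gripper":1},
  {"offset":[0,0,69],"turn":-0.324,"gripper":0},
  {"offset":[0,0,69],"turn":-0.324,"gripper":-1},
  {"offset":[0,0,69],"turn":-0.324,"gripper":-1},
  {"offset":[0,0,69],"turn":-0.324,"gripper":-1},
  {"offset":[0,0,69],"turn":-0.324,"gripper":-1},
])

```text
time_s: 21.05
ee_pos: [0.6056, 0.2053, 0.1221]
eef_rot: [[-0.98, 0.201, 0.001], [0.201, 0.98, -0.001], [-0.001, -0.001, -1.0]]
wrist_force: [-3.9, -4.3, 8.5]
opening: 0.0091
```

Emit:
drive_tool([
  {"offset":[0,0,0],"turn":0,"gripper":-1},
  {"offset":[0,0,0],"turn":0,"gripper":-1},
  {"offset":[0,0,0],"turn":0.1,"gripper":-1},
  {"offset":[0,0,0],"turn":0.22,"gripper":-1},
  {"offset":[0,0,0],"turn":0.34,"gripper":-1},
  {"offset":[0,0,0],"turn":0.46,"gripper":-1},
  {"offset":[0,0,0],"turn":0.58,"gripper":-1},
  {"offset":[0,0,0],"turn":0.7,"gripper":-1},
  {"offset":[0,0,0],"turn":0.75,"gripper":-1},
])

```text
time_s: 22.18
ee_pos: [0.6054, 0.2049, 0.1221]
eef_rot: [[-0.577, 0.817, 0.0], [0.817, 0.577, -0.002], [-0.001, -0.001, -1.0]]
wrist_force: [-3.9, -8.1, 10.3]
opening: 0.0094
```

```bash
python3 - <<'E'
from h import *
to(.606,.2055,.12); print(r.get_obs()['wrist_torque'])
E
```

```text
t 22.18 tcp [0.6054 0.2049 0.1221] yaw 125.3 open 0.0094 F [-3.9 -8.1 10.3] q7 -0.12 q [-0.11  0.71 -0.48  1.63  0.4   0.9  -0.12]
-> offset mm [0.1 0.8 2.1] turn 0
[-1.45475744  1.02450387  0.09184284]
```

Emit:
drive_tool([
  {"offset":[0,0,0],"turn":0.1,"gripper":-1},
  {"offset":[0,0,0],"turn":0.2,"gripper":-1},
  {"offset":[0,0,0],"turn":0.3,"gripper":-1},
  {"offset":[0,0,0],"turn":0.35,"gripper":-1},
  {"offset":[0,0,0],"turn":0.35,"gripper":-1},
])

```text
time_s: 22.8
ee_pos: [0.6052, 0.2048, 0.1221]
eef_rot: [[-0.264, 0.964, -0.0], [0.964, 0.264, -0.002], [-0.002, -0.001, -1.0]]
wrist_force: [-6.1, -8.0, 12.2]
opening: 0.0096
```

```bash
python3 - <<'E'
from h import *
to(.606,.2055,.12); print(r.get_obs()['wrist_torque'])
E
```

```text
t 22.8 tcp [0.6052 0.2048 0.1221] yaw 105.3 open 0.0096 F [-6.1 -8.  12.2] q7 -0.42 q [-0.16  0.69 -0.39  1.64  0.33  0.88 -0.42]
-> offset mm [0.5 1.  2.1] turn 0
[-1.60187107  1.28965413  0.00725748]
```

Emit:
drive_tool([
  {"offset":[0,0,0],"turn":0.1,"gripper":-1},
  {"offset":[0,0,0],"turn":0.2,"gripper":-1},
  {"offset":[0,0,0],"turn":0.2,"gripper":-1},
])

```text
time_s: 23.18
ee_pos: [0.6051, 0.2048, 0.122]
eef_rot: [[-0.067, 0.998, -0.001], [0.998, 0.067, -0.002], [-0.002, -0.001, -1.0]]
wrist_force: [-7.2, -10.0, 12.3]
opening: 0.0093
```

```bash
python3 - <<'E'
from h import *
to(.606,.2055,.12); print(r.get_obs()['wrist_torque'])
E
```

```text
t 23.18 tcp [0.6051 0.2048 0.122 ] yaw 93.8 open 0.0093 F [ -7.2 -10.   12.3] q7 -0.59 q [-0.19  0.69 -0.34  1.64  0.29  0.87 -0.59]
-> offset mm [0.7 1.  2. ] turn 0
[-1.71319053  1.56042861  0.06590368]
```

Emit:
drive_tool([
  {"offset":[0,0,0],"turn":0.08,"gripper":-1},
  {"offset":[0,0,0],"turn":0.16,"gripper":-1},
  {"offset":[0,0,0],"turn":0.2,"gripper":-1},
  {"offset":[0,0,0],"turn":0.2,"gripper":-1},
])

```text
time_s: 23.68
ee_pos: [0.6049, 0.2048, 0.122]
eef_rot: [[0.132, 0.991, -0.001], [0.991, -0.132, -0.002], [-0.002, -0.001, -1.0]]
wrist_force: [-8.2, -8.1, 13.2]
opening: 0.0092
```

```bash
python3 - <<'E'
from h import *
to(.606,.2055,.12); print(r.get_obs()['wrist_torque'])
E
```

```text
t 23.68 tcp [0.6049 0.2048 0.122 ] yaw 82.4 open 0.0092 F [-8.2 -8.1 13.2] q7 -0.75 q [-0.23  0.68 -0.29  1.64  0.24  0.86 -0.75]
-> offset mm [0.9 1.  2. ] turn 0
[-1.6820559   1.65615175  0.08443756]
```

Emit:
drive_tool([
  {"offset":[0,0,0],"turn":0.08,"gripper":-1},
  {"offset":[0,0,0],"turn":0.15,"gripper":-1},
  {"offset":[0,0,0],"turn":0.15,"gripper":-1},
])

```text
time_s: 24.05
ee_pos: [0.6049, 0.2048, 0.1221]
eef_rot: [[0.279, 0.96, -0.001], [0.96, -0.279, -0.002], [-0.002, -0.0, -1.0]]
wrist_force: [-8.6, -8.0, 13.1]
opening: 0.0096
```

```bash
python3 - <<'E'
from h import *
to(.606,.2055,.12); print(r.get_obs()['wrist_torque'])
E
```

```text
t 24.05 tcp [0.6049 0.2048 0.1221] yaw 73.8 open 0.0096 F [-8.6 -8.  13.1] q7 -0.88 q [-0.25  0.68 -0.26  1.64  0.21  0.85 -0.88]
-> offset mm [1.  0.9 2. ] turn 0
[-1.71311641  1.81944316  0.12531832]
```

Emit:
drive_tool([
  {"offset":[0,0,0],"turn":0.06,"gripper":-1},
  {"offset":[0,0,0],"turn":0.12,"gripper":-1},
  {"offset":[0,0,0],"turn":0.12,"gripper":-1},
])

```text
time_s: 24.42
ee_pos: [0.6048, 0.2048, 0.122]
eef_rot: [[0.392, 0.92, -0.001], [0.92, -0.392, -0.002], [-0.002, -0.0, -1.0]]
wrist_force: [-8.8, -7.3, 13.9]
opening: 0.0092
```

```bash
python3 - <<'E'
from h import *
to(.606,.2055,.12); print(r.get_obs()['wrist_torque'])
E
```

```text
t 24.43 tcp [0.6048 0.2048 0.122 ] yaw 66.9 open 0.0092 F [-8.8 -7.3 13.9] q7 -0.98 q [-0.27  0.67 -0.22  1.64  0.19  0.85 -0.98]
-> offset mm [1.1 0.9 2. ] turn 0
[-1.70252452  1.89519509  0.10880737]
```

Emit:
drive_tool([
  {"offset":[0,0,0],"turn":0.06,"gripper":-1},
  {"offset":[0,0,0],"turn":0.12,"gripper":-1},
  {"offset":[0,0,0],"turn":0.12,"gripper":-1},
])

```text
time_s: 24.8
ee_pos: [0.6047, 0.2049, 0.122]
eef_rot: [[0.499, 0.867, -0.001], [0.867, -0.499, -0.002], [-0.002, -0.0, -1.0]]
wrist_force: [-9.2, -8.3, 13.6]
opening: 0.0096
```

```bash
python3 - <<'E'
from h import *
to(.606,.2055,.12); print(r.get_obs()['wrist_torque']); snap('wrist','w11')
E
```

```text
t 24.8 tcp [0.6047 0.2049 0.122 ] yaw 60.1 open 0.0096 F [-9.2 -8.3 13.6] q7 -1.08 q [-0.29  0.67 -0.19  1.64  0.16  0.84 -1.08]
-> offset mm [1.2 0.8 2. ] turn 0
[-1.64214122  1.97324276  0.07554323]
```

View pics/w11.png

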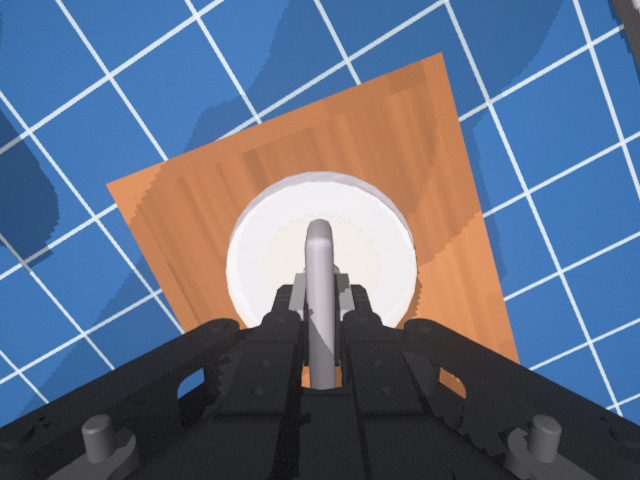

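Emit:
drive_tool([
  {"offset":[0,0,0],"turn":0.04,"gripper":-1},
  {"offset":[0,0,0],"turn":0.08,"gripper":-1},
  {"offset":[0,0,0],"turn":0.08,"gripper":-1},
])

```text
time_s: 25.22
ee_pos: [0.6047, 0.2049, 0.122]
eef_rot: [[0.566, 0.824, -0.001], [0.824, -0.566, -0.002], [-0.002, -0.0, -1.0]]
wrist_force: [-9.6, -7.8, 14.6]
opening: 0.0093
```

```bash
python3 - <<'E'
from h import *
to(.606,.2055,.12); print(r.get_obs()['wrist_torque'])
E
```

```text
t 25.23 tcp [0.6047 0.2049 0.122 ] yaw 55.5 open 0.0093 F [-9.6 -7.8 14.6] q7 -1.14 q [-0.31  0.67 -0.17  1.64  0.15  0.84 -1.14]
-> offset mm [1.3 0.7 2. ] turn 0
[-1.74329233  2.06473661  0.65153702]
```

Torque jumped to 0.65 N m, so the key is against its stop. Hold briefly, release, rise straight up and look.

Emit:
drive_tool([
  {"offset":[0,0,0],"turn":0.01,"gripper":-1},
  {"offset":[0,0,0],"turn":0.01,"gripper":-1},
  {"offset":[0,0,0],"turn":0,"gripper":0.2},
  {"offset":[0,0,0],"turn":0,"gripper":1},
  {"offset":[0,0,0],"turn":0,"gripper":1},
  {"offset":[0,0,-30],"turn":0,"gripper":1},
  {"offset":[0,0,-80],"turn":0,"gripper":1},
  {"offset":[-40,0,-120],"turn":0,"gripper":1},
  {"offset":[-60,0,-120],"turn":0,"gripper":1},
  {"offset":[-60,0,-120],"turn":0,"gripper":1},
])

```text
time_s: 26.48
ee_pos: [0.5713, 0.1553, 0.242]
eef_rot: [[0.567, 0.824, 0.001], [0.824, -0.567, -0.0], [0.0, 0.001, -1.0]]
wrist_force: [-0.3, 0.4, -0.8]
opening: 0.0854
```

```bash
python3 - <<'E'
from h import *
to(.606,.2055,.12); snap('wrist','w12')
E
```

```text
t 26.48 tcp [0.5713 0.1553 0.242 ] yaw 55.5 open 0.0854 F [-0.3  0.4 -0.8] q7 -1.06 q [-0.23  0.46 -0.19  1.67  0.1   1.02 -1.06]
-> offset mm [ 60.9   0.  122.1] turn 0
```

View pics/w12.png

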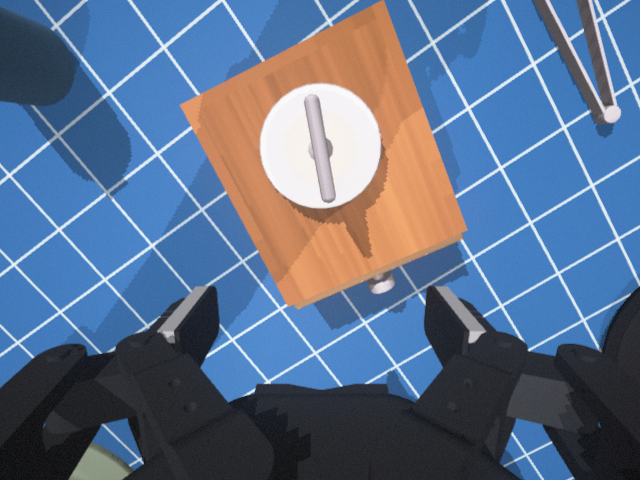

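The released wing runs from (312,98) to (328,200). The knob at (382,283) shows the panel against the box. I'll compute the wing's yaw and check that it holds still.

```bash
python3 - <<'E'
from h import *
o=r.get_obs()
def yaw(im):
    g=cv2.cvtColor(im,cv2.COLOR_RGB2HSV); v=im.astype(int).sum(2)
    m=((v<610)&(g[...,1]<60)).astype(np.uint8); k=np.zeros_like(m); cv2.circle(k,(321,146),50,1,-1)
    return m*k
im=cv2.imread('pics/w12.png')[:,:,::-1]
a=onz('wrist',(312,100),.157,o);b=onz('wrist',(328.5,198),.157,o);e=a-b
print((a+b)/2,np.linalg.norm(e),'yaw',np.degrees(np.arctan2(e[1],e[0])))
im2=snap('wrist','w13'); print('moved px',np.abs(im2[90:210,255:385].astype(int)-im[90:210,255:385]).mean())
snap('top','top13'); t=cv2.imread('pics/top13.png'); cv2.imwrite('pics/w12z.png',cv2.resize(cv2.imread('pics/w13.png')[70:320,180:480],None,fx=2,fy=2))
E
```

```text
[0.6055  0.20595 0.157  ] 0.06219525705389439 yaw 65.28920053776977
moved px 4.675512820512821
```

View pics/w12z.png

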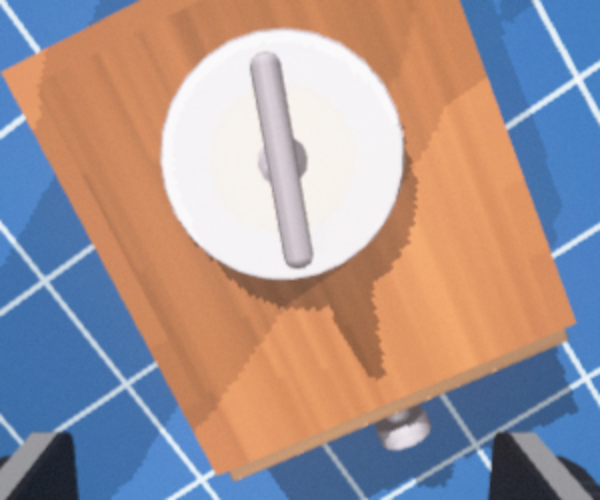

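View pics/top13.png

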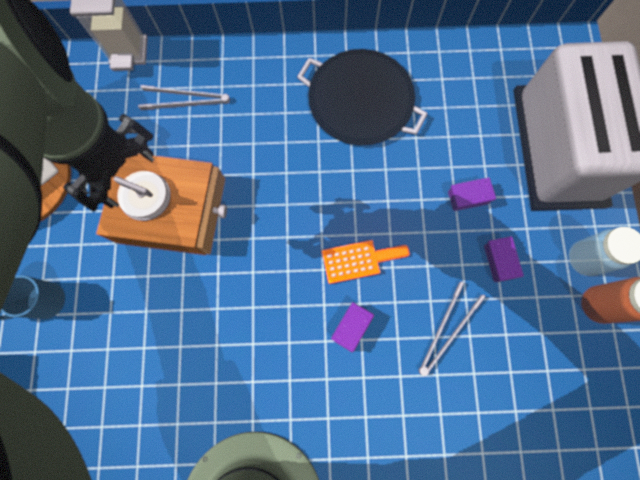

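```bash
python3 -c "
from h import *
print(r.hand_in())"
```

```text
the job is handed in; nothing more can be done
None
```

I put the bare-metal tin flat in the drawer, pushed the drawer shut by its knob, and wound the key clockwise to its stop in two strokes. The job was handed in at about 27 s of robot time; it reports no verdict.

- **Tin:** the picture after release showed it lying flat and free in the drawer. It has been out of sight since the drawer closed, so I did not check it again.
- **Drawer:** the push ended against a firm 15 N. Later pictures show the panel flush with the box front, but I did not measure the remaining gap.
- **Key:** torque rose to about 0.65 N m at the stop. After release the wing sits about 195° (3.40 rad) from where it started, which is the last click if it began near 0. It sprang back 9.8°, more than the 5.7° I expected. I put the rest down to twist in the pads under load. Two pictures 0.05 s apart showed the same wing angle.
- **Bystanders:** the grater, the pan, both pairs of tongs and the purple look-alikes are where they were in the last top view. The arm partly hid the butter dish and mug there, but it never worked near them.

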